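# Move a freshly coated clamp to the green hook with the handling rod

## Task

The coating on the red ring clamp is still wet, so the gripper must not touch it: pick up the wooden-handled rod, put its steel end through the clamp's small lower eye, lift the clamp up and off its grey hook and hang it by its large upper hole on the empty green hook. Draw the rod out and lay it down flat on the bench, without dropping it. Leave the blue clamp hanging and the bottle and the parts bin standing where they are.

Things in the scene. Friction and masses are not known exactly. Their poses are not given: they have to be found in the camera images.
- red_clamp: red ring clamp to move, 0.13 kg: upright plate 8 mm thick (x), 44 wide (y), 90 high (20 above to 70 below the origin) with two round holes along x; under it a ring 48 mm across, 24 long, along x, down to 114 mm below the origin. Origin: centre of the upper hole (29 mm diameter), mid thickness; z up. It hangs across the grey hook's arm, its x roughly along the hook's x
- red_clamp_slot (a point): centre of the red clamp's upper hole (29 mm diameter, the hook's arm passes through it), mid thickness
- red_clamp_eye (a point): centre of the red clamp's lower eye (21 mm diameter, for the rod), mid thickness, 34 mm straight below the upper hole's centre
- grey_hook: grey fixed stand that holds the red clamp: base 90 x 80 x 10 mm, post 14 mm diameter, 220 high; origin on the bench in the post's axis. Its arm, a round bar of 8 mm diameter, runs level from the post along -x with its axis 205 mm above the bench to 68 mm out, then turns up; the upturned end reaches 80 mm out and its top is 13 mm above the arm's axis
- grey_hook_seat (a point): point on the axis of the grey hook's arm, 42 mm out from the post's axis; x axis runs along the arm, from its free end towards the post
- green_hook: green stand with an empty hook, where the clamp goes; fixed, same shape, size and frame as the grey hook
- green_hook_seat (a point): point on the axis of the green hook's arm, 42 mm out from the post's axis; x axis runs along the arm, from its free end towards the post
- spare_hook: second grey stand, holding the blue clamp; fixed, same shape, size and frame as the grey hook
- blue_clamp: blue clamp of the same shape, size and frame as the red one, hanging on the spare hook; to be left alone
- rod: handling rod, 0.11 kg, lying on the bench: square wooden handle 90 x 24 x 24 mm and a straight round steel rod of 8 mm diameter out of its +x end. Origin: centre of the handle's underside; x points along the rod to its tip, 160 mm from the origin; it balances about 27 mm ahead of the handle's middle
- rod_grip (a point): centre of the wooden handle, 12 mm above the bench when lying
- rod_tip (a point): very end of the steel rod, 160 mm along the rod's axis from the handle's centre
- oil_bottle: amber bottle with black cap, 46 mm diameter, 120 mm high, standing in front of the spare hook; origin at the centre of its underside; to be left alone
- parts_bin: yellow open bin 100 x 90 x 45 mm on the bench with a few pins; origin at the centre of its underside; to be left alone
Mind the look-alikes: they are no part of the job. Of the things that look like the rod, take the one that is nearest to the robot's base at the start.

How it is judged:
On the way, in this order (a step that is already met when the one before it is completed fails the run):
1. the rod's end is through the lower eye and the clamp hangs on the rod alone, off the grey hook (x of rod_tip in the frame of red_clamp_eye above 0.004 m and x of rod_grip in the frame of red_clamp_eye below -0.02 m and contact force between red_clamp and rod above 0.3 N and contact force between red_clamp and grey_hook below 0.05 N and distance between red_clamp_slot and grey_hook_seat above 0.045 m), for 0.2 s.
2. the red clamp hangs still by its upper hole on the green hook, clear of the rod's touch (x of red_clamp_slot in the frame of green_hook_seat between -0.024 and 0.03 m and y of red_clamp_slot in the frame of green_hook_seat between -0.01 and 0.01 m and z of red_clamp_slot in the frame of green_hook_seat between -0.016 and -0.005 m and angle between red_clamp's own z axis and vertical below 0.2 rad and linear speed of red_clamp below 0.04 m/s and contact force between red_clamp and green_hook above 0.3 N and contact force between red_clamp and rod below 0.05 N), for 0.2 s.
At the end, for the whole second after the job is handed in: Red clamp still on the green arm by its upper hole: hole centre 5-16 mm below the arm axis, 10 mm sideways, -24 to +30 mm along it from the seat, tilt under 0.2 rad, clear of the rod. Rod flat and still on the bench (handle centre under 18 mm, tip under 30 mm). Blue clamp within 20 mm (all of step 2 and height (world z) of rod_grip below 0.018 m and height (world z) of rod_tip below 0.03 m and linear speed of rod below 0.03 m/s and distance of blue_clamp from where it was at the start of the episode below 0.02 m); the robot touches nothing.
It fails at once if the gripper or arm touches the wet red clamp (contact force between red_clamp and the fingers above 0.3 N or contact force between red_clamp and the arm above 0.3 N).
It fails at once if the red clamp falls towards the bench (height (world z) of red_clamp_slot below 0.15 m).
It fails at once if the rod is dropped or thrown (faster than 1.3 m/s) (linear speed of rod above 1.3 m/s).
It fails at once if the blue clamp is displaced by more than 25 mm (distance of blue_clamp from where it was at the start of the episode above 0.025 m).
It fails at once if the bottle or the parts bin is shifted by more than 20 mm, or the bottle tipped (distance of any of oil_bottle, parts_bin from where it was at the start of the episode above 0.02 m or angle between oil_bottle's own z axis and vertical above 0.3 rad).
It also fails if it takes over 72 s, if anything falls off the work surface, if the arm or the gripper's body presses on something with over 40 N, if the wrist force passes 120 N, or if a joint passes its speed limit or range.

## Robot

A 7-joint arm with a two-finger parallel gripper is mounted at the origin on the work surface. World frame = base frame: x ahead of the robot, y to its left, z up, the work surface at z = 0. Lengths are in m, angles in rad, forces in N, time in s.
With the tool pointing down it reaches from about 0.425 to 0.875 m from the base axis. Payload 8.4 kg.
Tool frame: the origin (TCP) lies on the centre line of the jaws, within the pads' length; the fingertips stand 14 mm ahead of it and the grasp point (between the pads) lies 5 mm behind it; z points along the fingers, y is the line along which they close (so a half turn about z gives the same grasp; the last joint's range is limited). The gripper opens to 85 mm and grips with 20 to 120 N. Pads are 22 mm wide; open, the fingers measure 114 mm over their backs; the gripper's body (76 mm by 85 mm) begins 54 mm behind the grasp point. The pads swing forward as they close: fully open they stand 13 mm farther back than shut.
Start: joints at [-0.099, 0.333, 0.04, 1.465, -0.013, 1.343, -0.059], TCP at [0.65, -0, 0.245] pointing down, gripper open.
Joint ranges: [-2.58, 2.58], [-0.38, 2.09], [-1.3, 1.39], [0.25, 2.4], [-1.5, 4.64], [0.08, 2.09], [-2.65, 2.65]. Speed limits (rad/s): [2.22, 2.22, 2.79, 2.79, 3.14, 3.14, 3.14].

## Interface

Orientations are given as a unit quaternion [x, y, z, w].
In Python, from cell import manip gives the robot as it stands.
- The arm moves only by the tool carry_out, never from a script. Its argument "deltas" is a list of rows, each a list of 2 entries, a list of its own where there are three numbers: the shift along the tool's x, y, z in units of 0.06 m (1.0 is 0.06 m), then the turn, a rotation vector about the tool's x, y, z in units of 10 degrees (1.0 is 10 degrees). In form: [[[dx, dy, dz], [ax, ay, az]], ...]. A call has 1 to 20 rows; each row shifts and turns the commanded pose from where the row before left it, along the tool's axes as they then stand; what a row does not reach is not made up. A row lasts 1/8 s, in which the tool goes at most 62.5 mm and 10.7 degrees, less where a joint would pass 70% of its speed; a pose out of reach is approached as far as the arm can. A call with a number of a shift or a turn outside -1 to 1 is refused whole. A call with a gripper value outside its range is refused whole. "grip" is the opening, from -1 (shut) to 1 (fully open), set as the call begins (left out, the last holds). The fingers move at their own pace and stop on an object; the grip force is fixed at half the most. Time passes only in rows, so rows that do not move let the fingers close. It gives the time, the measured TCP pose, the force, the opening and the grip force at its end, in the units of the state.
- manip.get_obs(): the state, without advancing time (a new reading comes with each control period).
- manip.get_image(name): name is "scene" or "side" or "wrist"; returns a dict with "img" (400x640x3 uint8, red, green, blue), "fovy" (degrees; the focal length in pixels is half the picture's height over the tangent of half this angle, whatever the lens; pixels are square), "cx", "cy" (the principal point, pixels), "position" and "rotation" of the camera in the world; the wrist camera has in their place "T_tool_cam" (4x4, takes a point from camera to tool coordinates, whose origin is the TCP and whose axes are the flange's). Camera axes: x right, y down, z forward; pixel columns grow to the right and rows downward; lengths in m; the calibration is good to about 2 mm. A picture is of the moment at which its call begins: read the wrist's pose just before it. There is no depth.
- manip.hand_in(): hands the job in; it is judged then, once.
The state is a dict: "time_s": time; "joint_pos": joint angles; "joint_vel": joint speeds; "joint_torque": joint torques, N m; "tool_pos": TCP position; "ee_rot": TCP orientation; "ft_force": force on the tool from outside, world axes, zero at the start; "wrist_torque": the same for the moment, N m; "gripper_width": opening from 0.0 (shut) to 1.0 (fully open); "grasp_force": force on a finger pad.
Only numpy, scipy, OpenCV 4.12 (cv2) and the standard library are available. Lean on these libraries where they do the work, as an engineer would, in place of code of your own. Each camera call takes 0.05 s, during which the arm holds its last target. There are 200 camera calls.

## Working session

There is one attempt and no reset: what is moved stays moved. The work goes in short steps, Python scripts to look and compute and a tool call to move; the robot and the scene stay as the last step left them, time stands still between calls to the robot, and variables do not carry over. Pictures are saved under pics/ and viewed, at most 11 in all, crops included, and the job is handed in when it is done.

Besides the shell and the picture viewer there is one more tool, called after "Emit:" as a command line: name --argument value ..., lists and objects as JSON in quotes. carry_out: Moves the arm, as the interface text tells. Shifts and turns lie within -1 to 1; 1 stands for 0.06 m of shift or 10 degrees of turn. Its arguments: {"type":"object","properties":{"deltas":{"type":"array"},"grip":{"type":"number"}},"required":["deltas"]}

```bash
mkdir -p pics; ls; cat > h.py <<'E'
import numpy as np, cv2
from scipy.spatial.transform import Rotation as R
from cell import manip
def grab(n):
    o=manip.get_obs(); d=manip.get_image(n)
    if n=="wrist":
        T=np.eye(4); T[:3,:3]=R.from_quat(o["ee_rot"]).as_matrix(); T[:3,3]=o["tool_pos"]
        T=T@np.array(d["T_tool_cam"]); d["position"]=T[:3,3]; d["rotation"]=T[:3,:3]
    d["f"]=200/np.tan(np.radians(d["fovy"])/2)
    d["position"]=np.array(d["position"]); 
    r=np.array(d["rotation"]); d["rotation"]=r if r.shape==(3,3) else R.from_quat(r).as_matrix()
    return d
def save(d,name,crop=None,s=1):
    im=d["img"][:,:,::-1]
    if crop: im=im[crop[1]:crop[3],crop[0]:crop[2]]
    cv2.imwrite("pics/"+name,cv2.resize(im,None,fx=s,fy=s,interpolation=cv2.INTER_CUBIC))
def ray(d,u,v):
    r=d["rotation"]@np.array([(u-d["cx"])/d["f"],(v-d["cy"])/d["f"],1.]); return d["position"],r/np.linalg.norm(r)
def onz(d,u,v,z):
    p,r=ray(d,u,v); return p+r*(z-p[2])/r[2]
def tri(*a):
    A=np.zeros((3,3));b=np.zeros(3)
    for d,u,v in a:
        p,r=ray(d,u,v);M=np.eye(3)-np.outer(r,r);A+=M;b+=M@p
    x=np.linalg.solve(A,b); return x,[np.linalg.norm((np.eye(3)-np.outer(ray(d,u,v)[1],ray(d,u,v)[1]))@(x-d["position"])) for d,u,v in a]
def proj(d,p):
    q=d["rotation"].T@(np.array(p)-d["position"]); return np.array([q[0]/q[2]*d["f"]+d["cx"],q[1]/q[2]*d["f"]+d["cy"]])
E
python3 - <<'E'
from h import *
o=manip.get_obs(); print(o["time_s"],o["tool_pos"],o["ee_rot"],o["ft_force"],o["gripper_width"])
a=[]
for n in ["scene","side","wrist"]:
    d=grab(n); print(n,d["fovy"],d["position"].round(3),d["rotation"].round(3).tolist(),d["cx"],d["cy"]); save(d,n+"0.png",s=1.25); np.save("pics/%s0.npy"%n,d,allow_pickle=True)
E
```

```text
pics
0.0 [ 6.49547807e-01 -2.26055103e-05  2.44399785e-01] [ 7.07110841e-01  7.07102229e-01 -6.27238211e-04 -5.50132955e-04] [-0.19971504 -1.196862   -0.11720989] 0.9964169713054538
scene 56.37965343272211 [1.144 0.388 0.959] [[-0.656, 0.554, -0.513], [0.755, 0.498, -0.427], [0.019, -0.667, -0.745]] 319.7463984575464 198.8578625430068
side 55.455356131905354 [ 0.081 -0.726  1.146] [[0.793, -0.483, 0.371], [-0.609, -0.611, 0.505], [-0.018, -0.627, -0.779]] 321.2907467848488 200.07217119023144
wrist 59.29620609051645 [0.649 0.065 0.373] [[1.0, 0.001, -0.002], [0.0, -0.966, -0.26], [-0.003, 0.26, -0.965]] 317.04680060942286 197.80957793976685
```

View pics/scene0.png

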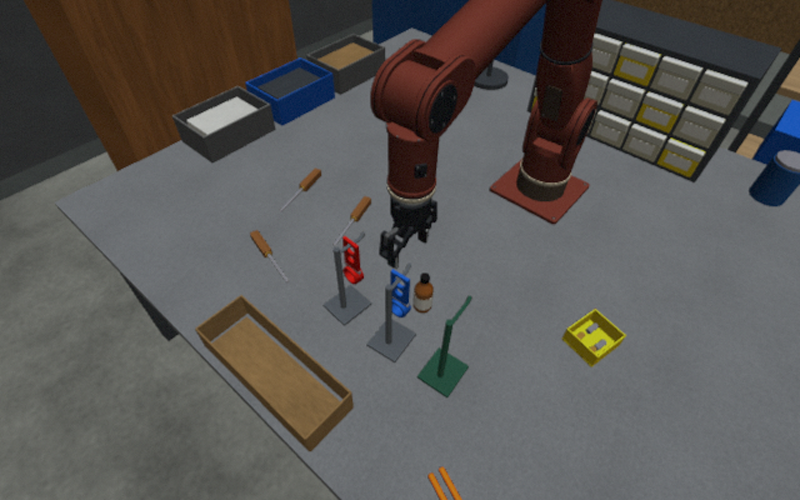

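View pics/side0.png

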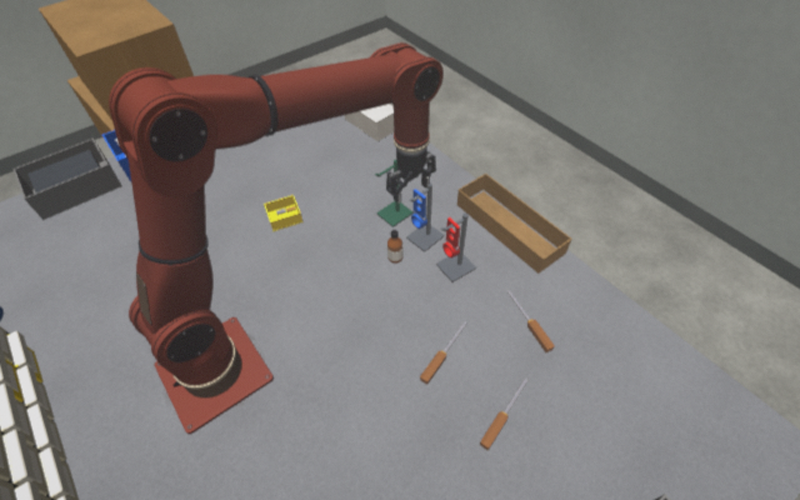

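The scene view (800-px scale) shows the red clamp on its grey stand at (350,260), the blue clamp at (400,292) and the green stand at (445,355). There are three rod-like tools, with handles at (312,178), (360,208) and (262,243). In the side view the same handles are at about (495,430), (435,367) and (540,335).

```bash
cat >> h.py <<'E'
def mask(d,lo,hi):
    return cv2.inRange(cv2.cvtColor(np.ascontiguousarray(d["img"]),cv2.COLOR_RGB2HSV),np.array(lo),np.array(hi))
def blobs(m,amin=60):
    n,l,s,c=cv2.connectedComponentsWithStats(m); return [(s[i],c[i],l==i) for i in range(1,n) if s[i][4]>=amin]
E
python3 - <<'E'
from h import *
D={n:np.load(f"pics/{n}0.npy",allow_pickle=True).item() for n in["scene","side","wrist"]}
for n in ["scene","side"]:
    d=D[n]
    for s,c,m in blobs(mask(d,(5,120,60),(18,255,255)),50):
        p=onz(d,*c,0.012)
        if s[4]<900: 
            (u,v),wh,a=cv2.minAreaRect(np.argwhere(m)[:,::-1].astype(np.float32)); print(n,"wood",c.round(1),s[4],p.round(3),"dist",np.hypot(*p[:2]).round(3),np.round(wh,1))
    for nm,lo,hi in [("red",(0,200,120),(4,255,255)),("blue",(105,180,100),(125,255,255)),("green",(70,60,30),(90,255,255)),("yellow",(24,150,100),(34,255,255))]:
        for s,c,m in blobs(mask(d,lo,hi),80): print(n,nm,s.tolist(),c.round(1))
save(D["side"],"rodcrop.png",(320,220,460,370),4)
im=np.hstack([D["scene"]["img"][150:330,240:400],D["side"]["img"][110:290,280:440]])
cv2.imwrite("pics/hooks.png",cv2.resize(im[:,:,::-1],None,fx=2.5,fy=2.5,interpolation=cv2.INTER_CUBIC))
E
```

```text
scene wood [318.3  45.7] 152 [-0.336 -0.886  0.012] dist 0.947 [ 9.7 42.4]
scene wood [276.5  44.2] 371 [-0.194 -1.06   0.012] dist 1.078 [13.2 39.6]
scene wood [465.4  90. ] 141 [-0.477 -0.096  0.012] dist 0.486 [11.  28.6]
scene wood [321.4 105.9] 128 [ 0.076 -0.507  0.012] dist 0.513 [25.5  9.4]
scene wood [431.5 114.8] 51 [-0.195 -0.115  0.012] dist 0.226 [10.6  7.1]
scene wood [442.8 117.4] 50 [-0.211 -0.07   0.012] dist 0.222 [13.6  8.2]
scene wood [432.1 155.3] 698 [0.036 0.019 0.012] dist 0.041 [68.4 39.4]
scene wood [248.4 143.1] 132 [ 0.459 -0.553  0.012] dist 0.719 [ 6.4 19.8]
scene wood [288.7 166.3] 136 [ 0.448 -0.345  0.012] dist 0.565 [ 7.1 19.9]
scene wood [208.1 193.7] 144 [ 0.731 -0.454  0.012] dist 0.86 [21.9  7.2]
scene wood [338.7 232.3] 154 [ 0.56  -0.017  0.012] dist 0.56 [13. 13.]
scene wood [359.4 386.6] 153 [0.878 0.304 0.012] dist 0.929 [30.5  5.1]
scene wood [349.3 389.3] 119 [0.898 0.29  0.012] dist 0.944 [24.1  4.9]
scene red [276, 213, 14, 13, 83] [281.4 219.6]
scene blue [197, 65, 45, 16, 82] [216.2  73.3]
scene blue [620, 80, 20, 31, 391] [632.2  96.4]
scene blue [314, 239, 14, 14, 110] [318.8 246.3]
scene green [334, 237, 43, 81, 1059] [355.4 290.6]
scene yellow [454, 247, 47, 44, 682] [475.6 268.5]
side wood [300.   49.6] 102 [1.187 0.944 0.012] dist 1.517 [16.7 28.9]
side wood [319.3  50.1] 162 [1.268 0.871 0.012] dist 1.538 [14.8 39.8]
side wood [284.3  61. ] 55 [1.053 0.903 0.012] dist 1.387 [11.6 14.6]
side wood [315.2 194.6] 65 [0.618 0.045 0.012] dist 0.62 [7. 9.]
side wood [432.2 267.3] 143 [ 0.735 -0.448  0.012] dist 0.861 [27.   5.3]
side wood [346.2 292.7] 164 [ 0.451 -0.342  0.012] dist 0.566 [ 6.3 26.4]
side wood [146.4 321.7] 122 [-0.092 -0.038  0.012] dist 0.1 [16.1 21.7]
side wood [394.9 343.5] 217 [ 0.461 -0.552  0.012] dist 0.719 [ 7.4 30.2]
side green [302, 162, 28, 19, 282] [315.5 170.4]
side yellow [212, 157, 29, 27, 401] [226.  169.9]
```

View pics/rodcrop.png

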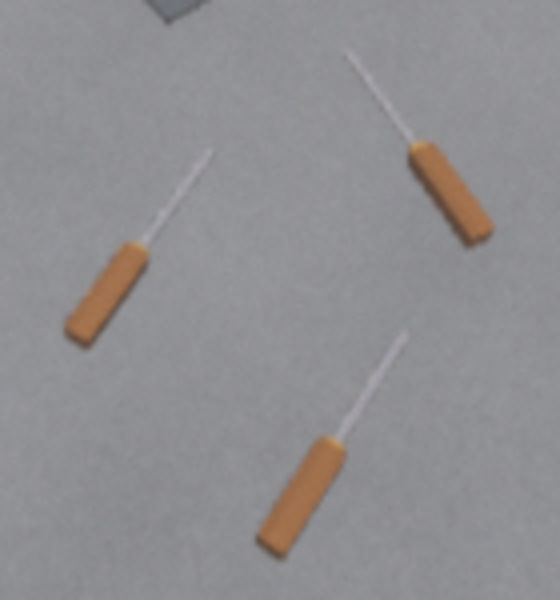

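View pics/hooks.png

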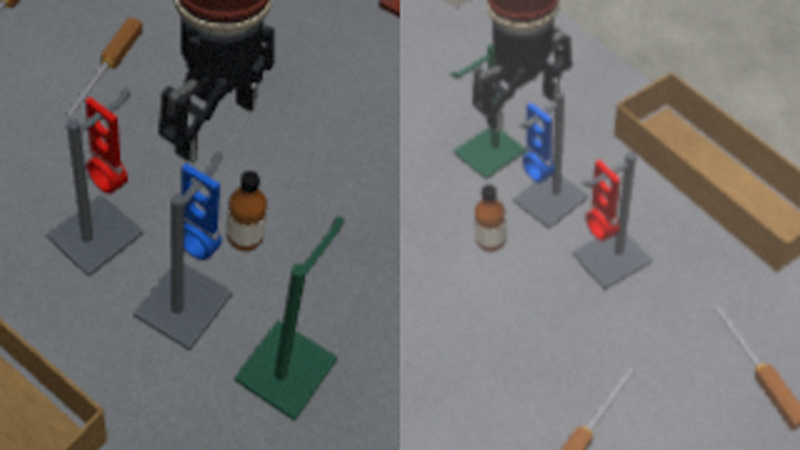

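Rod candidates, by side-view pixel and distance from the base:
- A: (346,293), 0.565 m
- B: (395,344), 0.72 m
- C: (432,267), 0.86 m

I choose A. The crop confirms a wooden square handle with a steel rod, and the tip is near (373,257). The hooks crop shows all three arms pointing towards the robot, the green hook empty, and the bottle in front of the spare hook.

```bash
python3 - <<'E'
from h import *
D={n:np.load(f"pics/{n}0.npy",allow_pickle=True).item() for n in["scene","side","wrist"]}
a,b=D["scene"],D["side"]
t=onz(b,372.75,257.5,.012);g=np.array([.4495,-.3435,.012]);print("rod tip",t.round(3),np.linalg.norm(t-g),"yaw",np.degrees(np.arctan2(*(t-g)[1::-1])))
S=lambda u,v:(a,240+u/2.5,150+v/2.5)
T=lambda u,v:(b,280+(u-400)/2.5,110+v/2.5)
for n,s,q in [("grey top",S(74,122),T(630,158)),("grey tip",S(125,95),T(585,180)),("spare top",S(178,197),T(558,97)),("spare tip",S(218,157),T(0,0)),("green top",S(298,270),T(0,0)),("green tip",S(340,221),T(455,73)),("red bottom",S(108,190),T(601,238)),("bottle cap",S(250,177),T(488,190))]:
    z=.22 if "top" in n else .216
    print(n,tri(s,q)[0].round(3) if q[1]>200 else "", onz(*s,z).round(3), onz(*q,z).round(3))
for n,u in [("grey",[(92,273),(142,233),(47,236),(98,198)]),("spare",[(188,347),(231,295),(134,316)]),("green",[(293,417),(336,357),(235,378)])]:
    print(n,[onz(*S(*x),.005 if i==0 else .008).round(3).tolist()[:2] for i,x in enumerate(u)])
E
```

```text
rod tip [ 0.605 -0.299  0.012] 0.16169396896007052 yaw 16.150472560446815
grey top [ 0.724 -0.137  0.217] [ 0.725 -0.134  0.22 ] [ 0.722 -0.14   0.22 ]
grey tip [ 0.655 -0.127  0.212] [ 0.658 -0.124  0.216] [ 0.653 -0.13   0.216]
spare top [0.724 0.012 0.216] [0.726 0.015 0.22 ] [0.721 0.009 0.22 ]
spare tip  [0.657 0.009 0.216] [0.179 0.728 0.216]
green top  [0.714 0.155 0.22 ] [0.179 0.721 0.22 ]
green tip [0.64  0.148 0.213] [0.64  0.15  0.216] [0.64  0.143 0.216]
red bottom [ 0.688 -0.133  0.068] [ 0.764 -0.046  0.216] [ 0.606 -0.215  0.216]
bottle cap [0.592 0.005 0.118] [0.656 0.05  0.216] [ 0.543 -0.065  0.216]
grey [[0.757, -0.095], [0.676, -0.089], [0.757, -0.173], [0.674, -0.167]]
spare [[0.754, 0.056], [0.671, 0.05], [0.767, -0.016]]
green [[0.741, 0.195], [0.655, 0.189], [0.749, 0.12]]
```

Emit:
carry_out --deltas '[[[0.29,0,-0.48],[0,0,0]],[[0.29,0,-0.48],[0,0,0]],[[0.29,0,-0.48],[0,0,0]],[[0.29,0,-0.48],[0,0,0]],[[0,0,0],[0,0,0]],[[0,0,0],[0,0,0]]]'

```text
time_s: 0.9
tool_pos: [0.6498, 0.0691, 0.3596]
ee_rot: [0.707, 0.707, -0.001, -0.0]
ft_force: [0.3, 0.0, -0.5]
gripper_width: 0.995
grasp_force: 0.0
```

```bash
python3 - <<'E'
from h import *
d=grab("wrist"); np.save("pics/w1.npy",d,allow_pickle=True); save(d,"w1.png"); print(manip.get_obs()["tool_pos"])
E
```

```text
[0.64968721 0.06877705 0.35920822]
```

Emit:
carry_out --deltas '[[[-0.5,0,0],[0,0,0]],[[-0.5,0,0],[0,0,0]],[[-0.5,0,0],[0,0,0]],[[-0.5,0,0],[0,0,0]],[[-0.5,0,0],[0,0,0]],[[-0.5,0,0],[0,0,0]],[[-0.5,0,0],[0,0,0]],[[-0.5,0,0],[0,0,0]],[[-0.5,0,0],[0,0,0]],[[0,0,0],[0,0,0]],[[0,0,0],[0,0,0]]]'

```text
time_s: 2.33
tool_pos: [0.6497, -0.2002, 0.3596]
ee_rot: [0.707, 0.707, -0.0, -0.001]
ft_force: [0.3, -0.2, -0.1]
gripper_width: 0.997
grasp_force: 0.0
```

```bash
python3 - <<'E'
from h import *
d=grab("wrist"); np.save("pics/w2.npy",d,allow_pickle=True); print(manip.get_obs()["tool_pos"])
a=np.load("pics/w1.npy",allow_pickle=True).item()
im=np.vstack([a["img"][:300,200:640],d["img"][:300,200:640]])
cv2.imwrite("pics/w12.png",im[:,:,::-1])
E
```

```text
[ 0.64993949 -0.19954425  0.35989109]
```

View pics/w12.png

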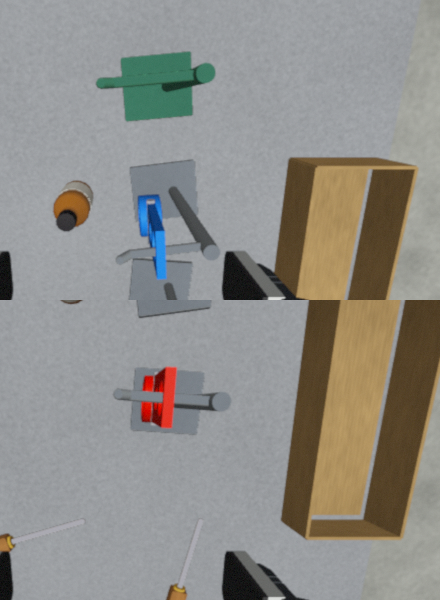

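The wrist views (crop offset u+200) give these positions:
- Green hook: post top (404,73), arm tip (303,83).
- Grey hook: post top (421,101), arm tip (319,94).
- Red plate: top edge about u = 363–376, v = 68–127.
- Bottle cap: (266,220) in view 1.
- Rod A: tip about (283,220) in view 2.

```bash
python3 - <<'E'
from h import *
a,b=[np.load(f"pics/{n}.npy",allow_pickle=True).item() for n in("w1","w2")]
yaw=lambda p,q:np.degrees(np.arctan2(*(q-p)[1::-1]))
# green mask geometry
for nm,d,lo,hi in [("green",a,(60,60,20),(95,255,255)),("red",b,(0,180,60),(6,255,255))]:
    for s,c,m in blobs(mask(d,lo,hi),80): print(nm,s.tolist(),c.round(1))
m=mask(b,(0,150,60),(8,255,255))
for v in range(64,132,6):
    u=np.where(m[v])[0]; print(v,u.min() if len(u) else 0,u.max() if len(u) else 0,b["img"][v,358:380,0].tolist())
for nm,d,top,tip in [("green",a,(404,73),(304,83)),("grey",b,(421,101),(319.5,94)),("spare",a,(411,253),(321,257))]:
    P=onz(d,*top,.22);Q=onz(d,*tip,.216);y=yaw(Q,P);x=np.array([np.cos(np.radians(y)),np.sin(np.radians(y))])
    print(nm,P.round(4),Q.round(4),"L",np.linalg.norm(P-Q).round(4),"yaw",y.round(2),"seat",(P[:2]-.042*x).round(4))
p=onz(b,375.5,68,.2145);q=onz(b,374,127,.2145);print("plate +x top edge",p.round(4),q.round(4),yaw(q,p)-90)
t=onz(b,283.5,220.5,.012);w=mask(b,(8,120,60),(22,255,255))
print("tip",t.round(4),"bottlecap",onz(a,266,220,.12).round(3))
for s,c,_ in blobs(w,60): print("wood",s.tolist(),c.round(1),onz(b,*c,.012).round(4))
E
```

```text
green [296, 52, 119, 69, 4997] [358.2  84.7]
red [343, 68, 33, 59, 1089] [362.4  95.5]
red [342, 102, 10, 20, 172] [346.1 111.1]
64 0 0 [150, 152, 152, 153, 151, 150, 153, 151, 154, 155, 153, 154, 152, 151, 153, 151, 152, 154, 154, 153, 151, 150]
70 363 375 [119, 122, 116, 107, 103, 96, 108, 169, 214, 227, 227, 227, 227, 226, 226, 227, 227, 225, 202, 151, 133, 134]
76 345 375 [95, 95, 93, 96, 94, 97, 130, 193, 223, 227, 227, 227, 227, 227, 228, 228, 226, 213, 172, 130, 122, 121]
82 344 374 [93, 99, 131, 152, 144, 125, 168, 213, 225, 228, 227, 227, 226, 227, 227, 227, 225, 201, 143, 120, 123, 121]
88 343 374 [115, 171, 205, 209, 198, 174, 197, 224, 228, 227, 227, 228, 227, 227, 227, 225, 212, 173, 127, 119, 120, 121]
94 364 373 [126, 124, 123, 126, 127, 167, 209, 225, 226, 227, 227, 227, 227, 228, 228, 225, 199, 141, 123, 122, 121, 121]
100 363 373 [125, 123, 122, 124, 126, 188, 224, 227, 228, 228, 227, 226, 227, 227, 226, 213, 175, 132, 124, 124, 126, 124]
106 342 373 [195, 225, 225, 205, 176, 204, 226, 227, 227, 228, 227, 227, 227, 226, 226, 193, 102, 56, 53, 52, 50, 54]
112 342 372
[... 543 characters left out ...]
seat [0.6695 0.1509]
grey [ 0.7249 -0.1338  0.22  ] [ 0.6504 -0.1287  0.216 ] L 0.0749 yaw -3.86 seat [ 0.683  -0.1309]
spare [0.7261 0.0145 0.22  ] [0.652 0.009 0.216] L 0.0744 yaw 4.24 seat [0.6842 0.0114]
plate +x top edge [ 0.6914 -0.1104  0.2145] [ 0.6921 -0.1529  0.2145] 0.930901724540405
tip [ 0.6001 -0.297   0.012 ] bottlecap [0.592 0.009 0.12 ]
wood [482, 0, 158, 239, 17487] [564.9 121.3] [ 0.9759 -0.1583  0.012 ]
wood [567, 0, 25, 30, 201] [577.4  14.6] [ 0.9678 -0.0302  0.012 ]
wood [148, 234, 66, 34, 994] [179.4 250.2] [ 0.4466 -0.3429  0.012 ]
wood [357, 284, 29, 60, 954] [370.9 314. ] [ 0.731  -0.4485  0.012 ]
wood [213, 356, 16, 15, 152] [221.3 362. ] [ 0.4943 -0.5365  0.012 ]
```

Emit:
carry_out --deltas '[[[-0.289,-0.391,0.458],[0,0,0]],[[-0.289,-0.391,0.458],[0,0,0]],[[-0.289,-0.391,0.458],[0,0,0]],[[-0.289,-0.391,0.458],[0,0,0]],[[-0.289,-0.391,0.458],[0,0,0]],[[-0.289,-0.391,0.458],[0,0,0]],[[-0.289,-0.391,0.458],[0,0,0]],[[-0.289,-0.391,0.458],[0,0,0]],[[0,0,0],[0,0,0.916]],[[0,0,0],[0,0,0.916]],[[0,0,0],[0,0,0.916]],[[0,0,0],[0,0,0.916]],[[0,0,0],[0,0,0.916]],[[0,0,0],[0,0,0.916]],[[0,0,0],[0,0,0.916]],[[0,0,0],[0,0,0.916]],[[0,0,0],[0,0,0]],[[0,0,0],[0,0,0]]]'

```text
time_s: 4.62
tool_pos: [0.4626, -0.3385, 0.1407]
ee_rot: [0.989, 0.148, 0.0, -0.0]
ft_force: [-0.3, -0.8, 0.0]
gripper_width: 0.998
grasp_force: 0.0
```

```bash
cat >> h.py <<'E'
def pose():
    o=manip.get_obs(); r=R.from_quat(o["ee_rot"]); x=r.as_matrix()
    print("t",round(o["time_s"],2),"tcp",np.round(o["tool_pos"],4),"yaw x",np.degrees(np.arctan2(x[1,0],x[0,0])).round(2),"z",x[:,2].round(4),"xz",x[2,0].round(4),"j",np.round(o["joint_pos"],2),"F",np.round(o["ft_force"],2),"w",round(o["gripper_width"],3),"gf",round(o["grasp_force"],1))
    return np.array(o["tool_pos"]),x
def togo(target):
    p,x=pose(); print("units",(x.T@(np.array(target)-p)/.06).round(3))
E
python3 - <<'E'
from h import *
pose()
d=grab("wrist"); s=grab("side")
for n,q in(("wrist",d),("side",s)):
    for st,c,m in blobs(mask(q,(8,120,60),(22,255,255)),60):
        (u,v),wh,a=cv2.minAreaRect(np.argwhere(m)[:,::-1].astype(np.float32)); print(n,st.tolist(),c.round(1),onz(q,*c,.012).round(4),onz(q,u,v,.024).round(4),np.round(wh,1),round(a,1))
save(d,"w3.png")
E
```

```text
t 4.62 tcp [ 0.4626 -0.3385  0.1407] yaw x 16.98 z [ 1.e-04  2.e-04 -1.e+00] xz 0.0001 j [ 0.22  0.27  0.39  1.8  -0.11  1.1  -0.62] F [-0.33 -0.77  0.01] w 0.998 gf 0.0
wrist [301, 146, 33, 123, 3716] [316.7 207.3] [ 0.4509 -0.3424  0.012 ] [ 0.4547 -0.3415  0.024 ] [122.  32.] 90.0
wrist [538, 211, 68, 112, 4738] [571.1 264.8] [ 0.4646 -0.5507  0.012 ] [ 0.4652 -0.5415  0.024 ] [ 48.4 114.4] 12.8
side [423, 256, 19, 24, 145] [432.4 267.4] [ 0.735  -0.4487  0.012 ] [ 0.7288 -0.4502  0.024 ] [27.   5.6] 54.0
side [337, 281, 19, 24, 165] [346.4 292.8] [ 0.4517 -0.3422  0.012 ] [ 0.4486 -0.346   0.024 ] [ 6.2 27. ] 36.0
side [385, 330, 20, 28, 214] [394.9 343.4] [ 0.4615 -0.5516  0.012 ] [ 0.4584 -0.5532  0.024 ] [ 7.2 30. ] 32.0
```

View pics/w3.png

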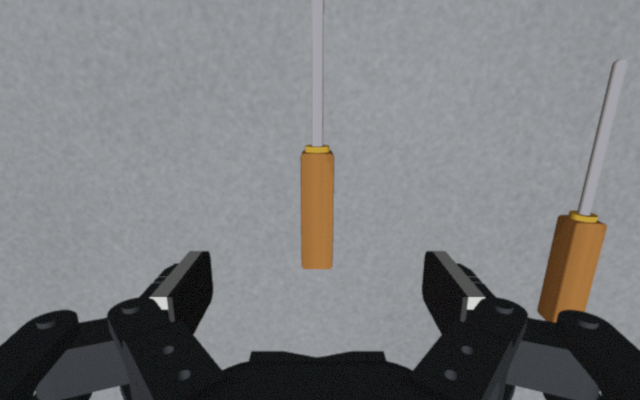

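The chosen rod is centred at u=317 and aligned with the tool (handle v=151–268). The jaws straddle it, so I descend.

Emit:
carry_out --deltas '[[[0,0,0.4],[0,0,0]],[[0,0,0.4],[0,0,0]],[[0,0,0.4],[0,0,0]],[[0,0,0.4],[0,0,0]],[[0,0,0.4],[0,0,0]],[[0,0,0.08],[0,0,0]],[[0,0,0],[0,0,0]]]'

```text
time_s: 5.6
tool_pos: [0.4623, -0.3393, 0.0162]
ee_rot: [0.989, 0.146, -0.0, 0.0]
ft_force: [0.1, 0.1, 0.2]
gripper_width: 0.996
grasp_force: 0.0
```

Emit:
carry_out --deltas '[[[0,0,0],[0,0,0]],[[0,0,0],[0,0,0]],[[0,0,0],[0,0,0]],[[0,0,0],[0,0,0]],[[0,0,0],[0,0,0]],[[0,0,0],[0,0,0]],[[0,0,0],[0,0,0]],[[0,0,0],[0,0,0]]]' --grip -1

```text
time_s: 6.6
tool_pos: [0.4626, -0.3394, 0.0164]
ee_rot: [0.989, 0.145, 0.0, 0.0]
ft_force: [-0.9, 1.0, 5.7]
gripper_width: 0.267
grasp_force: 60.0
```

Emit:
carry_out --deltas '[[[0,0,-0.3],[0,0,0]],[[0,0,-0.45],[0,0,0]],[[0,0,-0.5],[0,0,0]],[[0,0,-0.5],[0,0,0]],[[0,0,-0.45],[0,0,0]],[[0,0,-0.3],[0,0,0]],[[0,0,0],[0,0,0.5]],[[0,0,0],[0,0,0.5]],[[0,0,0],[0,0,0.6]],[[0,0,0],[0,0,0.5]],[[0,-0.467,0],[0,0,0]],[[0,-0.467,0],[0,0,0]],[[0,-0.467,0],[0,0,0]],[[0,-0.467,0],[0,0,0]],[[0,-0.467,0],[0,0,0]],[[0,-0.467,0],[0,0,0]],[[0,-0.467,0],[0,0,0]],[[0,-0.467,0],[0,0,0]],[[0,0,0],[0,0,0]],[[0,0,0],[0,0,0]]]'

```text
time_s: 9.1
tool_pos: [0.4788, -0.1162, 0.166]
ee_rot: [0.999, -0.038, -0.0, 0.0]
ft_force: [0.0, -0.6, -0.8]
gripper_width: 0.265
grasp_force: 59.1
```

```bash
python3 - <<'E'
from h import *
pose()
A,B,W=grab("scene"),grab("side"),grab("wrist")
for n,d in zip(("A1","B1","W1"),(A,B,W)): np.save(f"pics/{n}.npy",d,allow_pickle=True)
ims=[]
for d in (A,B):
    u,v=proj(d,(.65,-.13,.17)).astype(int); u-=50;v-=55; print((u,v)); ims.append(cv2.resize(d["img"][v:v+110,u:u+100,::-1],None,fx=4,fy=4,interpolation=cv2.INTER_CUBIC))
cv2.imwrite("pics/ins1.png",np.hstack(ims))
E
```

```text
t 9.1 tcp [ 0.4788 -0.1162  0.166 ] yaw x -4.3 z [-2.e-04 -3.e-04 -1.e+00] xz -0.0002 j [-0.12  0.07  0.28  1.95 -0.02  1.12 -1.48] F [ 0.04 -0.6  -0.84] w 0.265 gf 59.1
(np.int64(241), np.int64(141))
(np.int64(302), np.int64(136))
```

View pics/ins1.png

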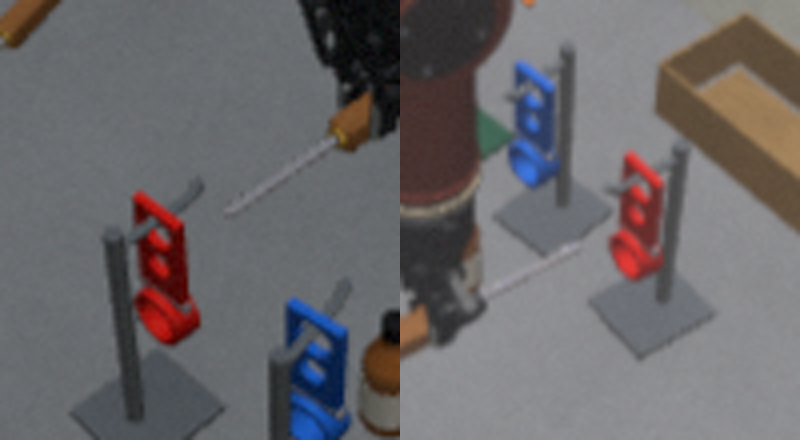

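```bash
python3 - <<'E'
from h import *
A,B=[np.load(f"pics/{n}.npy",allow_pickle=True).item() for n in("A1","B1")]
S=lambda u,v:(A,241+u/4,141+v/4)
T=lambda u,v:(B,302+(u-400)/4,136+v/4)
t,e=tri(S(229,210),T(580,247));b,e2=tri(S(334,143),T(487,294));print("tip",t.round(4),e[0].round(4),"base",b.round(4),e2[0].round(4))
v=t-b;print("len",np.linalg.norm(v),"yaw",np.degrees(np.arctan2(v[1],v[0])),"pitch",np.degrees(np.arcsin(v[2]/np.linalg.norm(v))))
print("eye tri",tri(S(162,265),T(638,207)))
sc=lambda d,p,o:((proj(d,p)-o)*4).round(0)
for nm,p in [("eye",(.687,-.131,.1605)),("slot",(.687,-.131,.1945)),("tip est",(.479+.1475,-.1162-.011,.1616)),("greypost",(.7249,-.1338,.22)),("armtip",(.6504,-.1287,.216))]:
    print(nm,sc(A,p,(241,141)),sc(B,p,(302,136))+[400,0])
E
python3 - <<'E'
import cv2,numpy as np,sys
sys.path.insert(0,'.')
ims=[]
for n,o in(("A1",(262,180)),("B1",(345,165))):
    d=np.load(f"pics/{n}.npy",allow_pickle=True).item(); ims.append(cv2.resize(d["img"][o[1]:o[1]+50,o[0]:o[0]+40,::-1],None,fx=10,fy=10,interpolation=cv2.INTER_CUBIC))
cv2.imwrite("pics/eye.png",np.hstack(ims))
E
```

```text
tip [ 0.6221 -0.131   0.1595] 0.0017 base [ 0.5258 -0.1201  0.1634] 0.0071
len 0.0970050548061592 yaw -6.489401297286662 pitch -2.27616309512952
eye tri (array([ 0.6903798 , -0.12898552,  0.1592701 ]), [np.float64(7.6245377808814935e-06), np.float64(7.624537780722424e-06)])
eye [163. 260.] [637. 209.]
slot [160. 227.] [639. 183.]
tip est [226. 214.] [579. 240.]
greypost [115. 231.] [678. 143.]
armtip [199. 179.] [605. 184.]
```

View pics/eye.png

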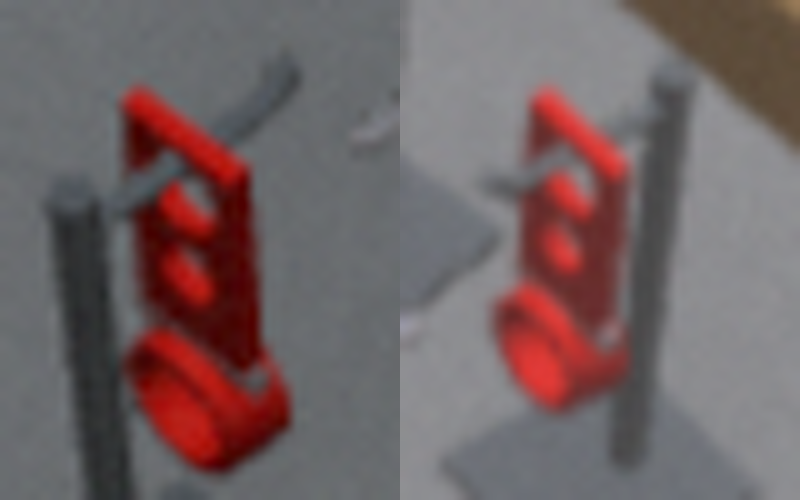

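Eye ellipse centres are about (280.8,207.3) in scene and (361.3,189.6) in side, within about 2 mm of my estimate. I'll measure the rod's line more precisely by ridge fitting before inserting.

```bash
cat > rodfit.py <<'E'
from h import *
def ridge(d,p0,p1,n=40,w=4):
    """brightest line near segment p0-p1 (pixels): returns fitted p,dir and the tip end along it"""
    g=cv2.cvtColor(np.ascontiguousarray(d["img"]),cv2.COLOR_RGB2GRAY).astype(np.float32)
    p0,p1=np.array(p0,float),np.array(p1,float);t=(p1-p0)/np.linalg.norm(p1-p0);nn=np.array([-t[1],t[0]]);pts=[]
    k=np.arange(-w,w+.01,.25)
    for s in np.linspace(.1,.9,n):
        q=p0+s*(p1-p0)+k[:,None]*nn
        val=cv2.remap(g,q[:,0].astype(np.float32)[None],q[:,1].astype(np.float32)[None],cv2.INTER_LINEAR)[0]
        b=np.clip(val-np.median(val)-6,0,None)
        if b.sum()>5: pts.append(p0+s*(p1-p0)+nn*(b@k/b.sum()))
    vx,vy,x,y=cv2.fitLine(np.array(pts,np.float32),cv2.DIST_HUBER,0,.01,.01).ravel();D=np.array([vx,vy]);D*=np.sign(D@t);P=np.array([x,y])
    s=np.arange(-10,14,.25)+(p1-P)@D;q=P+s[:,None]*D
    val=cv2.remap(g,q[:,0].astype(np.float32)[None],q[:,1].astype(np.float32)[None],cv2.INTER_LINEAR)[0]
    return P,D,s,val,len(pts)
def line3(A,PA,DA,B,PB,DB):
    pl=[]
    for d,P,D in((A,PA,DA),(B,PB,DB)):
        n=np.cross(ray(d,*(P-30*D))[1],ray(d,*(P+30*D))[1]);pl.append((n/np.linalg.norm(n),d["position"]))
    v=np.cross(pl[0][0],pl[1][0]);v/=np.linalg.norm(v);v*=np.sign(v[0])
    M=np.array([pl[0][0],pl[1][0],[1,0,0]]);f=lambda x:np.linalg.solve(M,[pl[0][0]@pl[0][1],pl[1][0]@pl[1][1],x])
    return v,f
E
python3 - <<'E'
from rodfit import *
A,B,W=[np.load(f"pics/{n}.npy",allow_pickle=True).item() for n in("A1","B1","W1")]
rA=ridge(A,(324.5,176.75),(298.25,193.5));rB=ridge(B,(323.75,209.5),(347,197.75))
print(rA[4],rB[4]);
for r in(rA,rB):
    print(r[0],r[1],[(q.round(1).tolist(),int(v)) for q,v in zip((r[0]+r[2][:,None]*r[1])[16:70:4],r[3][16:70:4])])
v,f=line3(A,rA[0],rA[1],B,rB[0],rB[1])
print("yaw",np.degrees(np.arctan2(v[1],v[0])),"pitch",np.degrees(np.arcsin(v[2])),[f(x).round(4).tolist() for x in(.53,.58,.62,.69)])
g=cv2.cvtColor(np.ascontiguousarray(W["img"]),cv2.COLOR_RGB2GRAY)
for vv in range(4,150,20): print(vv,g[vv,295:340].tolist())
E
```

```text
40 26
[311.0711  183.93626] [-0.81934756  0.57329714] [([302.9, 189.7], 122), ([302.1, 190.2], 121), ([301.2, 190.8], 118), ([300.4, 191.4], 118), ([299.6, 192.0], 122), ([298.8, 192.5], 121), ([298.0, 193.1], 121), ([297.2, 193.7], 108), ([296.3, 194.2], 104), ([295.5, 194.8], 106), ([294.7, 195.4], 107), ([293.9, 196.0], 105), ([293.1, 196.5], 105), ([292.2, 197.1], 106)]
[332.00507 203.59128] [ 0.8913372  -0.45334086] [([340.9, 199.1], 143), ([341.8, 198.6], 148), ([342.7, 198.1], 158), ([343.6, 197.7], 153), ([344.5, 197.2], 147), ([345.4, 196.8], 145), ([346.3, 196.3], 136), ([347.2, 195.9], 130), ([348.1, 195.4], 133), ([349.0, 195.0], 139), ([349.8, 194.5], 140), ([350.7, 194.1], 141), ([351.6, 193.6], 139), ([352.5, 193.2], 139)]
yaw -4.633751274154084 pitch -1.2152938596467937 [[0.53, -0.1211, 0.1659], [0.58, -0.1252, 0.1648], [0.62, -0.1284, 0.1639], [0.69, -0.1341, 0.1624]]
4 [163, 162, 164, 165, 164, 161, 159, 159, 156, 154, 148, 150, 164, 170, 173, 173, 172, 172, 173, 173, 173, 173, 172, 173, 171, 171, 173, 172, 172, 173, 172, 166, 153, 135, 143, 158, 157, 155, 153, 154,
[... 931 characters left out ...]
 161, 159]
104 [160, 158, 159, 157, 161, 160, 159, 162, 161, 162, 161, 154, 158, 168, 173, 175, 174, 174, 173, 175, 174, 174, 173, 173, 173, 173, 173, 174, 174, 173, 170, 159, 139, 142, 159, 163, 165, 164, 163, 160, 160, 159, 160, 160, 159]
124 [164, 166, 166, 163, 162, 160, 162, 163, 166, 163, 160, 153, 151, 166, 174, 174, 173, 175, 175, 175, 174, 175, 175, 173, 172, 173, 173, 173, 174, 175, 170, 155, 140, 146, 160, 164, 164, 162, 162, 160, 159, 159, 160, 160, 160]
144 [158, 160, 161, 160, 159, 162, 163, 164, 161, 160, 158, 153, 153, 165, 173, 173, 175, 174, 173, 175, 174, 175, 175, 174, 171, 173, 173, 175, 174, 173, 167, 153, 131, 142, 160, 161, 160, 160, 160, 160, 161, 159, 159, 160, 161]
```

Emit:
carry_out --deltas '[[[0,-0.025,0.033],[0,0,0]],[[0.2,0,0],[0,0,0]],[[0.2,0,0],[0,0,0]],[[0.2,0,0],[0,0,0]],[[0.15,0,0],[0,0,0]],[[0,0,0],[0,0,0]],[[0,0,0],[0,0,0]]]'

```text
time_s: 10.12
tool_pos: [0.5237, -0.1175, 0.1638]
ee_rot: [0.999, -0.037, -0.0, 0.0]
ft_force: [-0.6, 0.3, -1.5]
gripper_width: 0.271
grasp_force: 59.1
```

```bash
python3 - <<'E'
from rodfit import *
p,x=pose()
A,B=grab("scene"),grab("side")
np.save("pics/A2.npy",A,allow_pickle=True);np.save("pics/B2.npy",B,allow_pickle=True)
r=[]
for d in(A,B):
    a,b=proj(d,p+x@[.055,0,.0044]),proj(d,p+x@[.125,0,.0044]); r.append(ridge(d,a,b,w=4)); print(r[-1][0],a,b,r[-1][4])
v,f=line3(A,r[0][0],r[0][1],B,r[1][0],r[1][1]);print(np.degrees(np.arctan2(v[1],v[0])),np.degrees(np.arcsin(v[2])),[f(q).round(4).tolist() for q in(.55,.6,.65,.69)])
# eye: hole centre from red mask interior/ bright red region
for n,d,old in(("A",A,"A1"),("B",B,"B1")):
    for s,c,m in blobs(mask(d,(0,150,40),(6,255,255)),60):
        print(n,s.tolist(),c.round(2))
    d0=np.load(f"pics/{old}.npy",allow_pickle=True).item()
    for s,c,m in blobs(mask(d0,(0,150,40),(6,255,255)),60): print(old,s.tolist(),c.round(2))
E
```

```text
t 10.12 tcp [ 0.5237 -0.1175  0.1638] yaw x -4.29 z [-5.e-04 -0.e+00 -1.e+00] xz -0.0005 j [-0.12  0.16  0.28  1.86 -0.05  1.13 -1.46] F [-0.59  0.28 -1.5 ] w 0.271 gf 59.1
[300.70496 192.45332] [310.05874423 187.10126173] [292.40445278 199.32646428] 40
[344.39087 198.057  ] [334.55908041 202.34467132] [351.69269507 193.24716825] 37
-8.167489075196615 -6.080823552891583 [[0.55, -0.1183, 0.1664], [0.6, -0.1254, 0.161], [0.65, -0.1326, 0.1556], [0.69, -0.1384, 0.1513]]
A [300, 0, 124, 136, 3209] [350.95  50.94]
A [456, 37, 22, 42, 317] [466.46  55.13]
A [457, 78, 20, 12, 82] [467.18  82.76]
A [424, 82, 12, 21, 86] [429.71  92.03]
A [309, 84, 15, 16, 109] [315.06  91.25]
A [439, 87, 25, 24, 143] [453.86  98.64]
A [458, 91, 12, 20, 61] [462.95 101.16]
A [425, 103, 30, 43, 405] [439.72 125.52]
A [393, 131, 78, 48, 963] [431.24 156.55]
A [274, 189, 17, 38, 333] [281.49 209.92]
A1 [313, 0, 111, 81, 2361] [363.55  34.94]
A1 [467, 0, 22, 32, 185] [478.11  15.05]
A1 [425, 31, 55, 79, 812] [459.57  72.  ]
A1 [322, 77, 33, 30, 278] [337.28  92.31]
A1 [321, 106, 31, 22, 223] [339.31 118.44]
A1 [426, 109, 39, 37, 477] [442.16 125.56]
A1 [393, 130, 78, 48, 976] [431.13 156.66]
A1 [275, 189, 16, 38, 327] [281.52 209.95]
B [355, 194, 12, 12, 75] [359.64 199.4 ]
B1 [356, 194, 11, 12, 73] [359.7  199.42]
```

```bash
python3 - <<'E'
import cv2,numpy as np
ims=[]
for n,o in(("A2",(265,170)),("B2",(325,165))):
    d=np.load(f"pics/{n}.npy",allow_pickle=True).item(); ims.append(cv2.resize(d["img"][o[1]:o[1]+60,o[0]:o[0]+50,::-1],None,fx=8,fy=8,interpolation=cv2.INTER_CUBIC))
cv2.imwrite("pics/ins2.png",np.hstack(ims))
E
```

```text
(no output)
```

View pics/ins2.png

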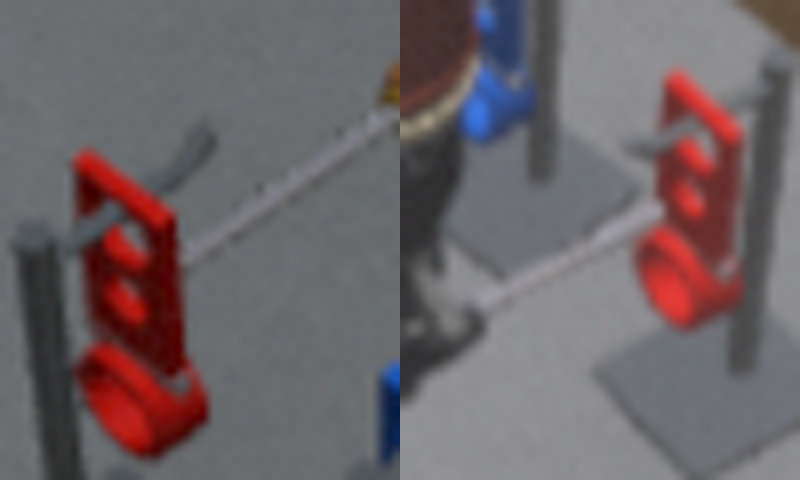

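The rod line extrapolates straight through the eye in both views: (127,298) against eye (127,299) in scene, and (688,194) against (688,198) in side. I push on.

Emit:
carry_out --deltas '[[[0.15,0,0],[0,0,0]],[[0.15,0,0],[0,0,0]],[[0.15,0,0],[0,0,0]],[[0.12,0,0],[0,0,0]],[[0,0,0],[0,0,0]],[[0,0,0],[0,0,0]]]'

```text
time_s: 10.98
tool_pos: [0.5579, -0.12, 0.1638]
ee_rot: [0.999, -0.037, -0.0, 0.0]
ft_force: [-0.6, 2.2, -0.6]
gripper_width: 0.268
grasp_force: 59.1
```

```bash
python3 - <<'E'
from h import *
pose()
for n in("scene","side"):
    d=grab(n); print([(s.tolist(),c.round(2).tolist()) for s,c,m in blobs(mask(d,(0,150,40),(6,255,255)),60) if s[1]>185])
E
```

```text
t 10.97 tcp [ 0.5579 -0.12    0.1638] yaw x -4.29 z [-4.e-04 -0.e+00 -1.e+00] xz -0.0004 j [-0.11  0.23  0.28  1.78 -0.07  1.14 -1.45] F [-0.55  2.16 -0.56] w 0.268 gf 59.1
[([274, 189, 17, 38, 310], [281.61, 210.22])]
[([355, 194, 12, 12, 75], [359.64, 199.4])]
```

Emit:
carry_out --deltas '[[[0,0,-0.04],[0,0,0]],[[0,0,-0.04],[0,0,0]],[[0,0,-0.04],[0,0,0]],[[0,0,-0.04],[0,0,0]],[[0,0,-0.04],[0,0,0]],[[0,0,-0.04],[0,0,0]],[[0,0,-0.04],[0,0,0]],[[0,0,-0.04],[0,0,0]],[[0,0,-0.04],[0,0,0]],[[0,0,0],[0,0,0]],[[0,0,0],[0,0,0]],[[0,0,0],[0,0,0]]]'

```text
time_s: 12.58
tool_pos: [0.5581, -0.12, 0.1854]
ee_rot: [0.999, -0.037, -0.0, 0.0]
ft_force: [1.0, -0.1, -2.5]
gripper_width: 0.266
grasp_force: 59.1
```

```bash
python3 - <<'E'
from h import *
pose()
A,B=grab("scene"),grab("side")
np.save("pics/A3.npy",A,allow_pickle=True);np.save("pics/B3.npy",B,allow_pickle=True)
for d in(A,B): print([(s.tolist(),c.round(2).tolist()) for s,c,m in blobs(mask(d,(0,150,40),(6,255,255)),40) if s[1]>170])
# expected px motion for dz=.015
for d in (A,B): print(proj(d,(.687,-.131,.16)),proj(d,(.687,-.131,.175)))
E
```

```text
t 12.57 tcp [ 0.5581 -0.12    0.1854] yaw x -4.29 z [-2.e-04  0.e+00 -1.e+00] xz -0.0002 j [-0.11  0.21  0.28  1.75 -0.06  1.18 -1.46] F [ 0.99 -0.11 -2.53] w 0.266 gf 59.1
[([274, 185, 17, 40, 312], [281.56, 207.08])]
[([355, 191, 12, 12, 78], [359.58, 196.9])]
[281.82945373 206.03935487] [281.52376133 202.52818753]
[361.15933638 188.4311824 ] [361.44486465 185.53570554]
```

Emit:
carry_out --deltas '[[[0,0,-0.033],[0,0,0]],[[-0.03,0,0],[0,0,0]],[[-0.06,0,0],[0,0,0]],[[-0.08,0,0],[0,0,0]],[[-0.08,0,0],[0,0,0]],[[-0.08,0,0],[0,0,0]],[[-0.08,0,0],[0,0,0]],[[-0.08,0,0],[0,0,0]],[[-0.06,0,0],[0,0,0]],[[-0.03,0,0],[0,0,0]],[[0,0,0],[0,0,0]]]'

```text
time_s: 14.05
tool_pos: [0.5233, -0.1174, 0.1875]
ee_rot: [0.999, -0.037, -0.0, -0.0]
ft_force: [0.9, 0.2, -2.2]
gripper_width: 0.27
grasp_force: 59.0
```

```bash
python3 - <<'E'
from h import *
pose()
for n,old in(("scene","A3"),("side","B3")):
    d=grab(n); print([(s.tolist(),c.round(2).tolist()) for s,c,m in blobs(mask(d,(0,150,40),(6,255,255)),40) if s[1]>170])
    print(proj(d,(.687,-.131,.175)),proj(d,(.652,-.1285,.177)))
E
```

```text
t 14.05 tcp [ 0.5233 -0.1174  0.1875] yaw x -4.28 z [-0.  0. -1.] xz -0.0 j [-0.12  0.14  0.28  1.83 -0.04  1.18 -1.47] F [ 0.89  0.18 -2.22] w 0.27 gf 59.0
[([284, 179, 16, 38, 310], [290.77, 200.01])]
[281.52376133 202.52818753] [290.87867443 195.58493591]
[([347, 195, 12, 12, 77], [351.4, 200.81])]
[361.44486465 185.53570554] [353.07482149 189.62248206]
```

Emit:
carry_out --deltas '[[[-0.03,0,0],[0,0,0]],[[-0.06,0,0],[0,0,0]],[[-0.08,0,0],[0,0,0]],[[-0.08,0,0],[0,0,0]],[[-0.08,0,0],[0,0,0]],[[-0.08,0,0],[0,0,0]],[[-0.06,0,0],[0,0,0]],[[-0.03,0,0],[0,0,0]],[[0,0,0],[0,0,0]],[[0,0,0],[0,0,0]]]'

```text
time_s: 15.4
tool_pos: [0.4936, -0.1151, 0.1875]
ee_rot: [0.999, -0.037, 0.0, 0.0]
ft_force: [-0.5, 0.3, -2.0]
gripper_width: 0.269
grasp_force: 59.0
```

```bash
python3 - <<'E'
from h import *
p,x=pose()
q=p+x@[.128,0,.0]; q=q*1
for n in("scene","side"):
    d=grab(n); print([(s.tolist(),c.round(2).tolist()) for s,c,m in blobs(mask(d,(0,150,40),(6,255,255)),40) if s[1]>170])
    print(proj(d,(.652,-.1285,.177)),proj(d,(.622,-.1263,.177)))
E
```

```text
t 15.4 tcp [ 0.4936 -0.1151  0.1875] yaw x -4.28 z [ 0. -0. -1.] xz 0.0 j [-0.12  0.08  0.28  1.9  -0.02  1.17 -1.48] F [-0.47  0.26 -1.99] w 0.269 gf 59.0
[([292, 174, 15, 38, 326], [298.27, 194.56])]
[290.87867443 195.58493591] [298.71120971 190.21189674]
[([340, 199, 12, 12, 75], [344.33, 204.72])]
[353.07482149 189.62248206] [345.73185323 193.51569556]
```

The clamp has followed the rod off the grey hook. Next I raise it high, turn to the green hook's yaw and carry it across.

Emit:
carry_out --deltas '[[[0,0,-0.1],[0,0,0]],[[0,0,-0.2],[0,0,0]],[[0,0,-0.3],[0,0,0]],[[0,0,-0.3],[0,0,0]],[[0,0,-0.3],[0,0,0]],[[0,0,-0.3],[0,0,0]],[[0,0,-0.3],[0,0,0]],[[0,0,-0.3],[0,0,0]],[[0,0,-0.3],[0,0,0]],[[0,0,-0.2],[0,0,0]],[[0,0,-0.067],[0,0,0]],[[0,0,0],[0,0,-0.1]],[[0,0,0],[0,0,-0.2]],[[0,0,0],[0,0,-0.2]],[[0,0,0],[0,0,-0.2]],[[0,0,0],[0,0,-0.15]],[[0,0,0],[0,0,-0.1]],[[0,0,0],[0,0,0]],[[0,0,0],[0,0,0]]]'

```text
time_s: 17.88
tool_pos: [0.4935, -0.1152, 0.3475]
ee_rot: [0.999, 0.045, -0.0, -0.0]
ft_force: [-0.3, -0.2, -2.6]
gripper_width: 0.268
grasp_force: 59.0
```

Emit:
carry_out --deltas '[[[0.008,-0.05,0],[0,0,0]],[[0.008,-0.1,0],[0,0,0]],[[0.008,-0.2,0],[0,0,0]],[[0.008,-0.3,0],[0,0,0]],[[0.008,-0.3,0],[0,0,0]],[[0.008,-0.3,0],[0,0,0]],[[0.008,-0.3,0],[0,0,0]],[[0.008,-0.3,0],[0,0,0]],[[0.008,-0.3,0],[0,0,0]],[[0.008,-0.3,0],[0,0,0]],[[0.008,-0.3,0],[0,0,0]],[[0.008,-0.3,0],[0,0,0]],[[0.008,-0.3,0],[0,0,0]],[[0.008,-0.3,0],[0,0,0]],[[0.008,-0.2,0],[0,0,0]],[[0.008,-0.15,0],[0,0,0]],[[0.008,-0.1,0],[0,0,0]],[[0.008,-0.05,0],[0,0,0]],[[0,0,0],[0,0,0]],[[0,0,0],[0,0,0]]]'

```text
time_s: 20.38
tool_pos: [0.4795, 0.1332, 0.3475]
ee_rot: [0.999, 0.045, -0.0, 0.0]
ft_force: [-0.5, -0.0, -2.3]
gripper_width: 0.269
grasp_force: 59.0
```

```bash
python3 - <<'E'
from h import *
p,x=pose(); togo([.4797,.1336,.1875])
q=p+x@[.1305,0,.0]; slot=q+[0,0,.0223]; print("slot pred",slot)
A,B=grab("scene"),grab("side")
np.save("pics/A4.npy",A,allow_pickle=True);np.save("pics/B4.npy",B,allow_pickle=True)
for d in(A,B):
    print(proj(d,slot),proj(d,slot-[0,0,.06]),[(s.tolist(),c.round(2).tolist()) for s,c,m in blobs(mask(d,(0,150,40),(6,255,255)),40) if np.linalg.norm(c-proj(d,slot))<60])
E
```

```text
t 20.38 tcp [0.4795 0.1332 0.3475] yaw x 5.18 z [-0.e+00 -1.e-04 -1.e+00] xz -0.0 j [-0.37 -0.01  0.01  1.66  0.    1.5  -1.84] F [-0.45 -0.01 -2.32] w 0.269 gf 59.0
t 20.38 tcp [0.4795 0.1332 0.3475] yaw x 5.18 z [-0.e+00 -1.e-04 -1.e+00] xz -0.0 j [-0.37 -0.01  0.01  1.66  0.    1.5  -1.84] F [-0.45 -0.01 -2.32] w 0.269 gf 59.0
units [ 0.003 -0.007  2.667]
slot pred [0.60949979 0.14494997 0.36980876]
[391.13023576 187.40783587] [386.93380243 205.32968498] [([393, 145, 14, 13, 70], [399.91, 151.94]), ([375, 176, 26, 48, 581], [387.07, 201.49])]
[291.36200447 107.38805397] [292.75874179 121.86106387] [([289, 123, 11, 13, 78], [292.69, 129.32])]
```

Emit:
carry_out --deltas '[[[-0.08,0,0],[0,0,0]],[[-0.09,0,0.1],[0,0,0]],[[0,0,0.2],[0,0,0]],[[0,0,0.3],[0,0,0]],[[0,0,0.3],[0,0,0]],[[0,0,0.3],[0,0,0]],[[0,0,0.3],[0,0,0]],[[0,0,0.3],[0,0,0]],[[0,0,0.3],[0,0,0]],[[0,0,0.3],[0,0,0]],[[0,0,0.2],[0,0,0]],[[0,0,0.067],[0,0,0]],[[0,0,0],[0,0,0]],[[0,0,0],[0,0,0]],[[0,0,0],[0,0,0]]]'

```text
time_s: 22.35
tool_pos: [0.4696, 0.1328, 0.188]
ee_rot: [0.999, 0.046, 0.0, -0.0]
ft_force: [-0.3, -0.2, -2.3]
gripper_width: 0.27
grasp_force: 59.0
```

```bash
python3 - <<'E'
from h import *
p,x=pose()
slot=p+x@[.1305,0,.0]+[0,0,.0223]; print("slot pred",slot)
A,B=grab("scene"),grab("side")
np.save("pics/A5.npy",A,allow_pickle=True);np.save("pics/B5.npy",B,allow_pickle=True)
g=np.array([.9958,.0915,0]);post=np.array([.7113,.1548,0])
ims=[]
for d in(A,B):
    c=proj(d,(.62,.148,.185)).astype(int); o=c-[40,50]; print(o)
    print("slot",(proj(d,slot)-o)*5,"armtip",(proj(d,post-.076*g+[0,0,.216])-o)*5,"arm42",(proj(d,post-.042*g+[0,0,.205])-o)*5,[(s.tolist(),q.round(2).tolist()) for s,q,m in blobs(mask(d,(0,150,40),(6,255,255)),40) if np.linalg.norm(q-c)<60])
    ims.append(cv2.resize(d["img"][o[1]:o[1]+110,o[0]:o[0]+80,::-1],None,fx=5,fy=5,interpolation=cv2.INTER_CUBIC))
cv2.imwrite("pics/hang.png",np.hstack(ims))
E
```

```text
t 22.35 tcp [0.4696 0.1328 0.188 ] yaw x 5.22 z [ 8.e-04  3.e-04 -1.e+00] xz 0.0008 j [-0.37  0.05  0.01  1.93 -0.    1.17 -1.85] F [-0.31 -0.21 -2.31] w 0.27 gf 59.0
slot pred [0.59952773 0.14461627 0.21037652]
[338 190]
slot [225.07866258 194.09686839] armtip [190.38023059 234.38634867] arm42 [152.32285141 293.50882128] [([370, 219, 22, 39, 404], [380.27, 239.51])]
[257  97]
slot [178.17178448 239.53675817] armtip [216.10476843 209.86202881] arm42 [252.12094859 199.31943569] [([290, 158, 10, 11, 60], [293.37, 163.22])]
```

View pics/hang.png

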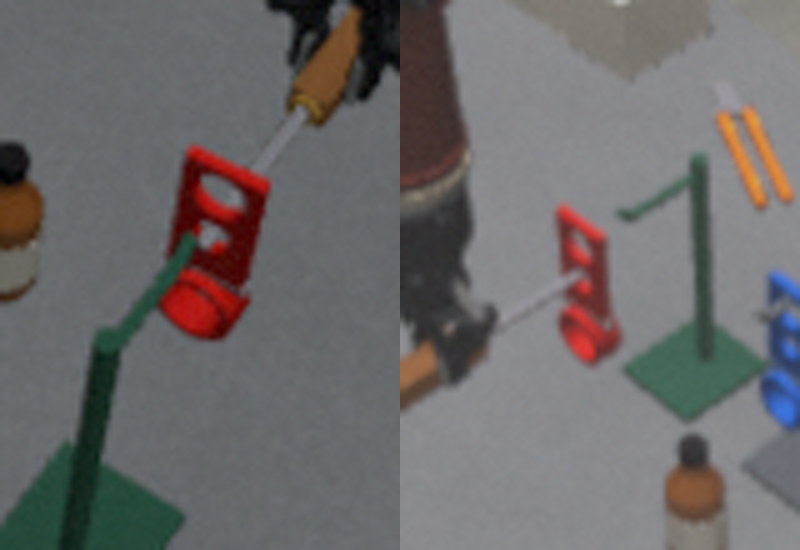

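The clamp hangs on the rod. Its upper hole is at about (222,195) in the scene crop and (579,248) in the side crop, and the arm tip is at (189,241) and (626,213). I triangulate the offset.

```bash
python3 - <<'E'
from h import *
A,B=[np.load(f"pics/{n}.npy",allow_pickle=True).item() for n in("A5","B5")]
S=lambda u,v:(A,338+u/5,190+v/5)
T=lambda u,v:(B,257+(u-400)/5,97+v/5)
for n,a,b in[("slot",(222,195),(579,248)),("eye",(211,238),(579,283)),("tip",(189,241),(628,213)),("posttop",(107,336),(700,158)),("arm root",(125,327),(688,182)),("plate top",(228,166),(582,225))]:
    x,e=tri(S(*a),T(*b)); print(n,x.round(4),e[0].round(4))
g=np.array([.9958,.0915,0]);post=np.array([.7113,.1548,0])
for n,p in[("post",post+[0,0,.22]),("tip80",post-.079*g+[0,0,.213]),("slot",[.5995,.1446,.2104]),("platetop",[.5995,.1446,.2304]),("eye",[.5995,.1446,.1764])]:
    print(n,p,(proj(A,p)-[338,190])*5,(proj(B,p)-[257,97])*5+[400,0])
E
```

```text
slot [0.5976 0.142  0.2053] 0.0003
eye [0.5971 0.1431 0.1694] 0.0015
tip [0.6403 0.1463 0.2128] 0.0038
posttop [0.7135 0.1528 0.2198] 0.0015
arm root [0.698  0.1509 0.2071] 0.0036
plate top [0.599  0.1403 0.2285] 0.0021
post [0.7113 0.1548 0.22  ] [110.00687094 335.5961936 ] [693.92482499 157.20009603]
tip80 [0.6326318 0.1475715 0.213    ] [192.62843548 234.00510226] [613.210493   214.94234053]
slot [0.5995, 0.1446, 0.2104] [225.09003024 194.01868631] [578.15045763 239.54136929]
platetop [0.5995, 0.1446, 0.2304] [230.94442822 169.55939316] [575.99628575 218.63136527]
eye [0.5995, 0.1446, 0.1764] [215.55205335 233.86773205] [581.70152728 274.01070816]
```

Emit:
carry_out --deltas '[[[0,0,-0.033],[0,0,0]],[[0.03,0,0],[0,0,0]],[[0.06,0,0],[0,0,0]],[[0.08,0,0],[0,0,0]],[[0.08,0,0],[0,0,0]],[[0.08,0,0],[0,0,0]],[[0.08,0,0],[0,0,0]],[[0.08,0,0],[0,0,0]],[[0.08,0,0],[0,0,0]],[[0.06,0,0],[0,0,0]],[[0.03,0,0],[0,0,0]],[[0,0,0],[0,0,0]],[[0,0,0],[0,0,0]]]'

```text
time_s: 24.08
tool_pos: [0.5086, 0.1363, 0.1895]
ee_rot: [0.999, 0.046, -0.0, 0.0]
ft_force: [0.1, 0.1, -1.6]
gripper_width: 0.267
grasp_force: 59.0
```

```bash
cat > chk.py <<'E'
from h import *
import sys
g=np.array([.9958,.0915,0]);s0=np.array([.5985,.1446,.208])
def chk(dx,dz):
    pose()
    for n,old in(("scene","A5"),("side","B5")):
        d0=np.load(f"pics/{old}.npy",allow_pickle=True).item(); d=grab(n)
        f=lambda d,r:[(s.tolist(),c) for s,c,m in blobs(mask(d,(0,150,40),(6,255,255)),40) if np.linalg.norm(c-r)<35]
        c0=np.array([380.27,239.51]) if n=="scene" else np.array([293.37,163.22])
        e=proj(d,s0+g*dx+[0,0,dz])-proj(d,s0)
        for s,c in f(d,c0+e): print(n,s,"moved",(c-c0).round(2),"expected",e.round(2))
chk(float(sys.argv[1]),float(sys.argv[2]))
E
python3 chk.py 0.0395 0.002
```

```text
t 24.07 tcp [0.5086 0.1363 0.1895] yaw x 5.22 z [-1.e-04 -0.e+00 -1.e+00] xz -0.0001 j [-0.36  0.12  0.02  1.84 -0.    1.18 -1.82] F [ 0.1   0.08 -1.64] w 0.267 gf 59.0
scene [362, 229, 22, 39, 369] moved [-7.63 10.3 ] expected [-7.75  9.8 ]
side [298, 153, 10, 11, 62] moved [ 8.32 -5.27] expected [ 8.31 -5.62]
```

Emit:
carry_out --deltas '[[[0.03,0,0],[0,0,0]],[[0.06,0,0],[0,0,0]],[[0.08,0,0],[0,0,0]],[[0.08,0,0],[0,0,0]],[[0.08,0,0],[0,0,0]],[[0.08,0,0],[0,0,0]],[[0.07,0,0],[0,0,0]],[[0.05,0,0],[0,0,0]],[[0.02,0,0],[0,0,0]],[[0,0,0],[0,0,0]],[[0,0,0],[0,0,0]]]'

```text
time_s: 25.55
tool_pos: [0.5415, 0.1393, 0.1895]
ee_rot: [0.999, 0.046, -0.0, -0.0]
ft_force: [-0.5, -0.7, -2.8]
gripper_width: 0.266
grasp_force: 59.0
```

```bash
python3 chk.py 0.0725 0.002
```

```text
t 25.55 tcp [0.5415 0.1393 0.1895] yaw x 5.22 z [-1.e-04  0.e+00 -1.e+00] xz -0.0001 j [-0.36  0.19  0.03  1.76 -0.01  1.19 -1.81] F [-0.48 -0.67 -2.84] w 0.266 gf 59.0
scene [359, 238, 18, 38, 337] moved [-13.44  18.25] expected [-14.6   18.76]
side [304, 149, 11, 10, 64] moved [14.97 -9.44] expected [15.13 -9.87]
```

Emit:
carry_out --deltas '[[[0,0,0.04],[0,0,0]],[[0,0,0.04],[0,0,0]],[[0,0,0.04],[0,0,0]],[[0,0,0.04],[0,0,0]],[[0,0,0.04],[0,0,0]],[[0,0,0.04],[0,0,0]],[[0,0,0.04],[0,0,0]],[[0,0,0.04],[0,0,0]],[[0,0,0.04],[0,0,0]],[[0,0,0.04],[0,0,0]],[[0,0,0],[0,0,0]],[[0,0,0],[0,0,0]],[[0,0,0],[0,0,0]],[[0,0,0],[0,0,0]]]'

```text
time_s: 27.4
tool_pos: [0.5416, 0.1393, 0.1655]
ee_rot: [0.999, 0.046, 0.0, -0.0]
ft_force: [0.3, -0.5, -1.4]
gripper_width: 0.267
grasp_force: 59.1
```

```bash
python3 chk.py 0.0725 -0.0135
```

```text
t 27.4 tcp [0.5416 0.1393 0.1655] yaw x 5.22 z [ 1.e-04  0.e+00 -1.e+00] xz 0.0001 j [-0.36  0.21  0.03  1.79 -0.01  1.14 -1.81] F [ 0.29 -0.46 -1.37] w 0.267 gf 59.1
scene [359, 242, 17, 39, 335] moved [-13.73  22.4 ] expected [-15.34  22.36]
side [304, 152, 10, 10, 59] moved [14.6  -6.44] expected [15.33 -6.69]
```

Emit:
carry_out --deltas '[[[-0.04,0,0],[0,0,0]],[[-0.08,0,0],[0,0,0]],[[-0.1,0,0],[0,0,0]],[[-0.1,0,0],[0,0,0]],[[-0.1,0,0],[0,0,0]],[[-0.1,0,0],[0,0,0]],[[-0.1,0,0],[0,0,0]],[[0,0,0],[0,0,0]],[[0,0,0],[0,0,0]]]'

```text
time_s: 28.62
tool_pos: [0.5047, 0.1359, 0.1656]
ee_rot: [0.999, 0.046, 0.0, -0.0]
ft_force: [0.5, -0.7, -1.1]
gripper_width: 0.272
grasp_force: 59.1
```

```bash
python3 chk.py 0.0725 -0.0135
```

```text
t 28.62 tcp [0.5047 0.1359 0.1656] yaw x 5.22 z [ 3.e-04  1.e-04 -1.e+00] xz 0.0003 j [-0.37  0.14  0.02  1.88 -0.    1.13 -1.83] F [ 0.5  -0.66 -1.05] w 0.272 gf 59.1
scene [359, 242, 17, 39, 350] moved [-13.86  22.45] expected [-15.34  22.36]
side [304, 152, 10, 10, 59] moved [14.49 -6.51] expected [15.33 -6.69]
```

```bash
python3 - <<'E'
from h import *
A=np.load("pics/scene0.npy",allow_pickle=True).item();m=mask(A,(24,150,100),(34,255,255))
for s,c,_ in blobs(m,300): print(c,onz(A,*c,.03))
E
```

```text
[475.55278592 268.50146628] [0.40835387 0.3679665  0.03      ]
```

Emit:
carry_out --deltas '[[[-0.1,0,0],[0,0,0]],[[-0.15,0,0],[0,0,0]],[[-0.2,0,0],[0,0,0]],[[-0.15,0,0],[0,0,0]],[[-0.1,0,0],[0,0,0]],[[0,0,0],[0,0,0]]]'

```text
time_s: 29.48
tool_pos: [0.4624, 0.1321, 0.1656]
ee_rot: [0.999, 0.046, 0.0, -0.0]
ft_force: [0.7, -0.3, -0.7]
gripper_width: 0.267
grasp_force: 59.1
```

```bash
python3 chk.py 0.0725 -0.0135
```

```text
t 29.48 tcp [0.4624 0.1321 0.1656] yaw x 5.23 z [ 3.e-04  1.e-04 -1.e+00] xz 0.0003 j [-0.38  0.05  0.    1.97 -0.    1.12 -1.85] F [ 0.74 -0.33 -0.72] w 0.267 gf 59.1
scene [359, 242, 17, 39, 351] moved [-13.92  22.47] expected [-15.34  22.36]
side [305, 152, 9, 10, 57] moved [14.75 -6.4 ] expected [15.33 -6.69]
```

Emit:
carry_out --deltas '[[[0,0,0.2],[0,0,0]],[[0,0,0.35],[0,0,0]],[[0,0,0.4],[0,0,0]],[[0,0,0.4],[0,0,0]],[[0,0,0.4],[0,0,0]],[[0,0,0.3],[0,0,0]],[[0,0,0.2],[0,0,0]],[[0,0,0.1],[0,0,0]],[[0,0,0.06],[0,0,0]],[[0,0,0.04],[0,0,0]],[[0,0,0.02],[0,0,0]],[[0,0,0],[0,0,0]],[[0,0,0],[0,0,0]]]'

```text
time_s: 31.2
tool_pos: [0.4629, 0.1321, 0.0175]
ee_rot: [0.999, 0.046, 0.0, -0.0]
ft_force: [-0.3, -0.2, -0.4]
gripper_width: 0.271
grasp_force: 59.1
```

Emit:
carry_out --deltas '[[[0,0,0.012],[0,0,0]],[[0,0,0.01],[0,0,0]],[[0,0,0],[0,0,0]],[[0,0,0],[0,0,0]]]'

```text
time_s: 31.7
tool_pos: [0.4628, 0.1321, 0.0164]
ee_rot: [0.999, 0.045, 0.0, -0.0]
ft_force: [-1.3, -1.2, 5.9]
gripper_width: 0.268
grasp_force: 60.2
```

Emit:
carry_out --deltas '[[[0,0,0],[0,0,0]],[[0,0,0],[0,0,0]],[[0,0,0],[0,0,0]],[[0,0,0],[0,0,0]],[[0,0,0],[0,0,0]],[[0,0,0],[0,0,0]]]' --grip 0.3

```text
time_s: 32.45
tool_pos: [0.4627, 0.132, 0.0159]
ee_rot: [0.999, 0.046, -0.0, 0.0]
ft_force: [-0.5, -0.3, -0.8]
gripper_width: 0.648
grasp_force: 0.0
```

Emit:
carry_out --deltas '[[[0,0,-0.2],[0,0,0]],[[0,0,-0.4],[0,0,0]],[[0,0,-0.4],[0,0,0]],[[0,0,-0.4],[0,0,0]],[[0,0,-0.4],[0,0,0]],[[0,0,-0.2],[0,0,0]],[[0,0,0],[0,0,0]],[[0,0,0],[0,0,0]]]'

```text
time_s: 33.45
tool_pos: [0.4622, 0.1319, 0.1352]
ee_rot: [0.999, 0.046, -0.001, 0.0]
ft_force: [-0.6, -0.7, -0.8]
gripper_width: 0.648
grasp_force: 0.0
```

```bash
python3 chk.py 0.0725 -0.0135; python3 - <<'E'
from h import *
A=grab("scene");B=grab("side");W=grab("wrist");save(W,"w6.png")
o=proj(A,(.58,.14,.1)).astype(int)-[70,75]
for s,c,m in blobs(mask(W,(8,120,60),(22,255,255)),60): print(s.tolist(),c.round(1),onz(W,*c,.012).round(4))
a=A["img"][o[1]:o[1]+150,o[0]:o[0]+140]; b=cv2.resize(W["img"],(480,300))
cv2.imwrite("pics/final.png",np.hstack([cv2.resize(a,(280,300),interpolation=cv2.INTER_CUBIC),b])[:,:,::-1])
for n,d,old in(("A",A,"scene0"),("B",B,"side0")):
    d0=np.load(f"pics/{old}.npy",allow_pickle=True).item()
    for q in(d0,d): print(n,[(s.tolist(),c.round(1).tolist()) for s,c,m in blobs(mask(q,(105,180,60),(125,255,255)),60) if 290<c[0]<360])
E
```

```text
t 33.45 tcp [0.4622 0.1319 0.1352] yaw x 5.22 z [-1.1e-03 -4.0e-04 -1.0e+00] xz -0.0011 j [-0.38  0.09  0.    2.   -0.    1.06 -1.85] F [-0.6  -0.66 -0.83] w 0.648 gf 0.0
scene [359, 242, 17, 38, 357] moved [-13.85  22.43] expected [-15.34  22.36]
side [304, 152, 10, 10, 58] moved [14.7  -6.43] expected [15.33 -6.69]
[486, 0, 29, 58, 335] [493.4  32.6] [0.5818 0.0255 0.012 ]
[532, 0, 108, 46, 3856] [581.4  18.8] [ 0.5951 -0.0297  0.012 ]
[301, 145, 33, 126, 3872] [316.9 208.5] [0.4508 0.13   0.012 ]
A [([313, 216, 15, 27, 206], [320.2, 229.9]), ([314, 239, 14, 15, 121], [319.1, 246.6])]
A [([313, 216, 15, 27, 206], [320.2, 230.0]), ([314, 239, 14, 15, 124], [319.2, 246.7])]
B []
B []
```

View pics/final.png

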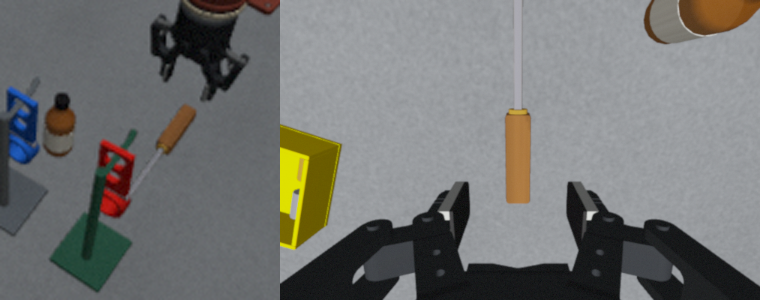

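The red clamp hangs on the green hook at about (115,175), and the rod lies flat on the bench at (175,130) with the jaws clear of it. The blue clamp has not moved, so I hand in.

```bash
python3 -c "
from cell import manip
print(manip.hand_in())"
```

```text
the job is handed in; nothing more can be done
None
```

I handed the job in at about 33.5 s; no verdict came back. In the last images the red clamp hangs on the green hook, the rod lies flat on the bench clear of the gripper, and the blue clamp has not moved; I did not re-measure the bottle and parts bin.

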